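# Index the drilling turntable on to its next notch

### The arm

A 6-joint arm with a two-finger parallel gripper is mounted at the origin on the work surface. World frame = base frame: x ahead of the robot, y to its left, z up, the work surface at z = 0. Lengths are in m, angles in rad, forces in N, time in s.
With the tool pointing down it reaches from about 0.25 to 0.775 m from the base axis. Payload 8.9 kg.
Tool frame: the origin (TCP) lies on the centre line of the jaws, within the pads' length; the fingertips stand 22 mm ahead of it and the grasp point (between the pads) lies 3 mm ahead of it; z points along the fingers, y is the line along which they close (so a half turn about z gives the same grasp; the last joint's range is limited). The gripper opens to 85 mm and grips with 20 to 120 N. Pads are 22 mm wide; open, the fingers measure 114 mm over their backs; the gripper's body (76 mm by 85 mm) begins 54 mm behind the grasp point. The pads swing forward as they close: fully open they stand 13 mm farther back than shut.
Start: joints at [-1.361, 0.291, -0.153, 1.127, 0, 1.431], TCP at [0.179, -0.493, 0.253] pointing down, gripper open.
Joint ranges: [-2.52, 2.52], [-0.91, 1.74], [-1.3, 1.37], [-1.96, 2.02], [-1.52, 1.47], [-3.14, 3.14]. Speed limits (rad/s): [2.22, 2.22, 2.79, 3.14, 3.14, 3.14].

### API

Orientations are given as a unit quaternion [x, y, z, w].
In Python, from cell import readout, vision, r gives the robot as it stands.
- The arm moves only by the shell command python3 -m crank 'ROWS' [FORCE]. ROWS is JSON, a list of rows, each a list of 7 numbers: the shift along the tool's x, y, z in units of 0.1 m (1.0 is 0.1 m), then the turn, a rotation vector about the tool's x, y, z in units of 2 pi rad (1.0 is 2 pi rad), then the gripper command: -1 is fully open, 1 is shut, values between are in proportion. A call has 1 to 8 rows; each row is the pose to reach, as a shift and turn from the pose commanded when the call began, along the tool's axes at that moment, turning the shorter way round; what a row does not reach only later rows make up. A row lasts 1/8 s, in which the tool goes at most 62.5 mm and 10.7 degrees, less where a joint would pass 70% of its speed; a pose out of reach is approached as far as the arm can. A call with a number of a shift or a turn outside -1 to 1 is refused whole. A call with a gripper value outside its range is refused whole. The fingers move at their own pace and stop on an object; FORCE is the grip in N (left out, the last holds). Time passes only in rows, so rows that repeat a pose let the fingers close. It gives the time, the measured TCP pose, the force, the opening and the grip force at its end, in the units of the state.
- readout.read_state(): the state, without advancing time (a new reading comes with each control period).
- vision.grab_frame(name): name is "scene" or "top" or "wrist"; returns a dict with "img" (420x560x3 uint8, red, green, blue), "K" (3x3 intrinsics, pixels), "position" and "rotation" of the camera in the world; the wrist camera has in their place "hand_eye" (4x4, takes a point from camera to tool coordinates, whose origin is the TCP and whose axes are the flange's). Camera axes: x right, y down, z forward; pixel columns grow to the right and rows downward; lengths in m; the calibration is good to about 2 mm. A picture is of the moment at which its call begins: read the wrist's pose just before it. There is no depth.
- r.hand_in(): hands the job in; it is judged then, once.
The state is a dict: "clock": time; "q": joint angles; "joint_vel": joint speeds; "joint_torque": joint torques, N m; "tool_pos": TCP position; "tool_rot": TCP orientation; "force": force on the tool from outside, world axes, zero at the start; "torque": the same for the moment, N m; "finger_gap": opening from 0.0 (shut) to 1.0 (fully open); "gripper_force": force on a finger pad.
Only numpy, scipy, OpenCV 4.12 (cv2) and the standard library are available. Lean on these libraries where they do the work, as an engineer would, in place of code of your own. Each camera call takes 0.05 s, during which the arm holds its last target. There are 200 camera calls.

### The job

On the small indexing turntable, press the sprung plunger down with the fingertips and turn the table anticlockwise (seen from above) to the very next notch, no further and not the other way; then let go, so that the plunger springs fully up and locks the table there. Nothing is to be picked up: the wooden wheel stays lying on the table, and the loose things standing around stay where they are.

Things in the scene. Friction and masses are not known exactly. Their poses are not given: they have to be found in the camera images.
- axis (a point): Centre of the indexing turntable, a steel disc 152 mm across: on its vertical turning axis, at the height of its top face (52 mm above the bench). Under the disc lies a fixed aluminium index ring, 196 mm across, its rim cut by 8 notches 45 degrees apart. The whole stands anywhere on the bench, at any yaw
- button_top (a point): Centre of the flat top of the plunger's steel button (a disc 28 mm across, 9 mm thick), moving with it. It sits 108 mm from the turning axis on a short arm carried by the table, so it travels round with the table. Its top is 78 mm above the bench when up. z is up; x points radially out from the axis
- plunger (a joint): How far the plunger is pressed down, m: 0 up, 0.012 at its stop; a spring pushes it up (3 N at 0, 6.6 N at the stop). Up in a notch, its tooth locks the table; pressed more than 8 mm it is below the ring and the table can turn. Let go between notches, the tooth stays under the ring and clicks up when it meets a notch (tooth 8 mm, notch about 14 mm wide)
- turntable (a joint): Angle of the table, rad, growing anticlockwise seen from above; 0 at the start, where the plunger sits in a notch; the next notch anticlockwise is at 0.785. It turns lightly (friction 0.06 N m, or 0.6 N at the button) and stays where it is left; locked, it has about 0.03 rad of play either way
- unit: The turntable's dark square base plate (270 x 270 x 12 mm), fixed; origin at the centre of its underside, on the turning axis; x points to the plunger's starting place. A fixed drill guide (grey post and arm with a brass bush, 108 mm high) stands on it on the side away from the plunger, at 202.5 degrees anticlockwise from x, reaching in over the wheel
- blank: Wooden wheel blank 108 mm across, 12 mm thick, lying loose on the table over a 20 mm steel spigot that stands 20 mm above the disc; origin at the centre of its underside. Carried round by the table; not to be lifted off
- spare: Spare loose wooden wheel blank, 108 mm across and 12 mm thick, on the bench; leave alone. Origin under its centre
- nut: Loose brass nut, 26 mm across, 24 mm high, standing on a corner of the base plate; leave alone. Origin under its centre
- collar: Loose steel collar, 24 mm across, 22 mm high, standing on the opposite corner of the base plate; leave alone. Origin under its centre
- glue: White glue bottle, 48 mm across, 110 mm high, on the bench; leave alone. Origin under its centre
- driver: Red-handled screwdriver lying on the bench; leave alone. Origin under its middle
- offcut: Wood offcut 90 x 35 x 20 mm on the bench; leave alone. Origin under its centre
- tin: Small plain tin, 60 mm across, 60 mm high, on the bench; leave alone. Origin under its centre

How it is judged:
On the way, in this order (a step that is already met when the one before it is completed fails the run):
1. the plunger is pressed in by the fingers, the table still at its first notch (value of joint plunger above 0.006 m and contact force between the fingers and plunger above 1 N and value of joint turntable below 0.2 rad), for 0.05 s.
2. the table is turned to the next notch and the plunger is up in it (value of joint turntable between 0.725 and 0.845 rad and value of joint plunger below 0.0025 m), for 0.2 s.
At the end, for the whole second after the job is handed in: The table stands at the next notch anticlockwise (0.725 to 0.845 rad) and still, the plunger is up (within 2.5 mm) in that notch, the wheel lies on the table over its spigot (within 4 mm of its height, 6 mm of the axis), and no bystander has moved 15 mm (all of step 2 and velocity of joint turntable between -0.05 and 0.05 rad/s and z of blank in the frame of unit below 0.056 m and horizontal distance between blank and axis below 0.006 m and distance of each of spare, nut, collar, glue, driver, offcut, tin from where it was at the start of the episode below 0.015 m); the robot touches nothing.
It fails at once if the table is turned past the next notch (value of joint turntable above 1.1 rad).
It fails at once if the table is turned the wrong way (value of joint turntable below -0.15 rad).
It fails at once if the wheel is lifted off the table (z of blank in the frame of unit above 0.06 m).
It fails at once if a loose thing standing around (spare wheel, nut, collar, glue, screwdriver, offcut, tin) is lifted or pushed away by 20 mm (distance of any of spare, nut, collar, glue, driver, offcut, tin from where it was at the start of the episode above 0.02 m).
It also fails if it takes over 35 s, if anything falls off the work surface, if the arm or the gripper's body presses on something with over 40 N, if the wrist force passes 120 N, or if a joint passes its speed limit or range.

## Working session

There is one attempt and no reset: what is moved stays moved. The work goes in short steps, Python scripts to look and compute and a shell command to move; the robot and the scene stay as the last step left them, time stands still between calls to the robot, and variables do not carry over. Pictures are saved under pics/ and viewed, at most 10 in all, crops included, and the job is handed in when it is done.

```bash
mkdir -p pics; python3 - <<'E'
from cell import readout, vision
import cv2
s=readout.read_state(); print(s)
for n in("top","scene"):
    f=vision.grab_frame(n); print(n,f["K"],f["position"],f["rotation"]); cv2.imwrite(f"pics/{n}0.png",f["img"][:,:,::-1])
E
```

```text
{'clock': 0.0, 'q': array([-1.36129508e+00,  2.91260309e-01, -1.54139607e-01,  1.12670092e+00,
       -4.82943251e-06,  1.43148532e+00]), 'joint_vel': array([ 0.00156883, -0.00054925,  0.00020013,  0.00092664, -0.00088831,
       -0.00081005]), 'joint_torque': array([ 1.69841628e-04, -5.37143111e+01,  3.31374407e+01,  1.58553303e-02,
       -1.49724174e-04, -2.30108455e-06]), 'tool_pos': array([ 0.17934462, -0.49297323,  0.25273771]), 'tool_rot': array([ 9.84829553e-01,  1.73523272e-01, -2.52995304e-05, -6.51769597e-04]), 'force': array([0.48708895, 0.55774391, 1.04568718]), 'torque': array([ 0.00131481, -0.04485884, -0.01155818]), 'gripper_force': 0.0, 'finger_gap': 1.000292067899677}
top [[424.10907298   0.         276.10938339]
 [  0.         424.10907298 212.70246972]
 [  0.           0.           1.        ]] [0.36422385 0.02088619 1.39042427] [-0.69872833  0.71274084 -0.0492129   0.03684159]
scene [[435.10178755   0.         279.37970117]
 [  0.         435.10178755 199.88220636]
 [  0.           0.           1.        ]] [ 1.3708914  -0.24348526  0.74197228] [ 0.72214005  0.52643876 -0.2688011  -0.35933542]
```

View pics/top0.png

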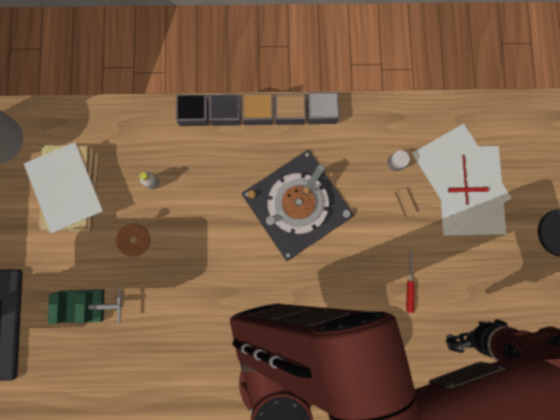

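View pics/scene0.png

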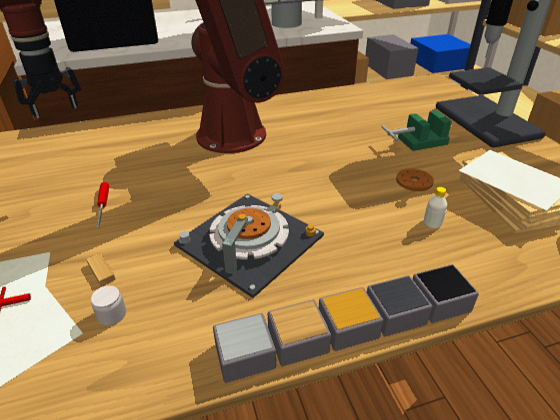

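The top view shows the unit centred near (299,203), the drill guide post near (320,172) and the button near (271,220). In the scene view the button is near (277,198). I'll zoom in on both.

```bash
cat > h.py <<'E'
import numpy as np, cv2
from scipy.spatial.transform import Rotation as R
from cell import readout, vision
def ray(f,uv):
    d=np.linalg.inv(f["K"])@[uv[0],uv[1],1.]
    r=np.asarray(f["rotation"]); r=R.from_quat(r).as_matrix() if r.size==4 else r
    return np.asarray(f["position"]),r@d
def onz(f,uv,z):
    p,d=ray(f,uv); return p+d*(z-p[2])/d[2]
def wrist():
    s=readout.read_state(); f=vision.grab_frame("wrist")
    T=np.eye(4); T[:3,:3]=R.from_quat(s["tool_rot"]).as_matrix(); T[:3,3]=s["tool_pos"]
    T=T@f["hand_eye"]; f["position"]=T[:3,3]; f["rotation"]=T[:3,:3]; return f
E
python3 - <<'E'
from h import *
a=cv2.imread("pics/top0.png")[140:270,230:370]; b=cv2.imread("pics/scene0.png")[180:300,165:335]
a=cv2.resize(a,(420,390),interpolation=2); b=cv2.resize(b,(380,390),interpolation=2)
cv2.imwrite("pics/z.png",np.hstack([cv2.resize(a,(420,390)),cv2.resize(b,(380,390))]))
f=vision.grab_frame("top")
for n,uv,z in(("axis",(299,203),.072),("button",(271,220),.078),("post",(320,172),.1)): print(n,onz(f,uv,z))
E
```

```text
axis [ 0.55472205 -0.07651775  0.072     ]
button [0.50205266 0.01257089 0.078     ]
post [ 0.64676787 -0.14243425  0.1       ]
```

View pics/z.png

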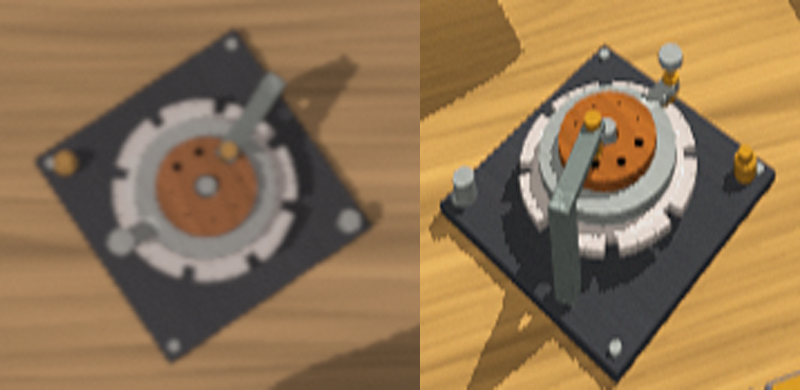

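The crops show the axis at about (298.7,202) px and the button at about (270,220.7) px in the top view. They are about 0.107 m apart against 0.108 given, so the measurement holds. The drill guide is on the far side. I'm moving over with the fingers closing.

```bash
for i in 1; do :; done
python3 -m crank '[[0.45,-0.35,0,0,0,0,1],[0.95,-0.73,0,0,0,0,1],[0.95,-0.73,0,0,0,0,1]]' 30
python3 -m crank '[[0.45,-0.35,0,0,0,0,1],[0.95,-0.73,0,0,0,0,1],[0.95,-0.73,0,0,0,0,1]]'
python3 -m crank '[[0.45,-0.35,0,0,0,0,1],[0.95,-0.73,0,0,0,0,1],[0.95,-0.73,0,0,0,0,1]]'
python3 -m crank '[[0.45,-0.35,0,0,0,0,1],[0.95,-0.73,0,0,0,0,1],[0.95,-0.73,0,0,0,0,1],[0.95,-0.73,0,0,0,0,1]]'
python3 - <<'E'
from h import *
f=wrist(); cv2.imwrite("pics/w1.png",f["img"][:,:,::-1])
p,d=ray(f,(280,210)); print(p,d, f["K"][0,0], readout.read_state()["tool_pos"])
t=vision.grab_frame("top")
for n,uv,z in(("axis",(298.7,202),.072),("button",(270,220.7),.078)):
    P=onz(t,uv,z); print(n,P); c=f["K"]@f["rotation"].T@(P-f["position"]); print(c[:2]/c[2])
E
```

```text
clock: 0.52
tool_pos: [0.2451, -0.389, 0.2533]
tool_rot: [0.984, 0.175, 0.0, -0.001]
force: [0.6, -0.2, 1.0]
finger_gap: 0.375
gripper_force: 0.0
clock: 0.9
tool_pos: [0.3094, -0.2887, 0.2533]
tool_rot: [0.984, 0.176, 0.0, -0.0]
force: [-0.7, -0.3, -0.1]
finger_gap: -0.006
gripper_force: 0.0
clock: 1.27
tool_pos: [0.3739, -0.1881, 0.2533]
tool_rot: [0.984, 0.176, 0.0, -0.0]
force: [0.7, -0.4, -0.0]
finger_gap: -0.001
gripper_force: 0.0
clock: 1.78
tool_pos: [0.4366, -0.0904, 0.2531]
tool_rot: [0.985, 0.173, -0.0, 0.0]
force: [-0.3, -0.2, 0.6]
finger_gap: -0.0
gripper_force: 0.0
[ 0.51399806 -0.05983331  0.37342964] [-0.31594728 -0.11235092 -0.9421832 ] 318.75674474204675 [ 0.43641878 -0.09072545  0.25316031]
axis [ 0.5579157  -0.07566061  0.072     ]
[315.58634878  52.86361403]
button [0.49992379 0.01572274 0.078     ]
[193.03790558  81.63660723]
```

View pics/w1.png

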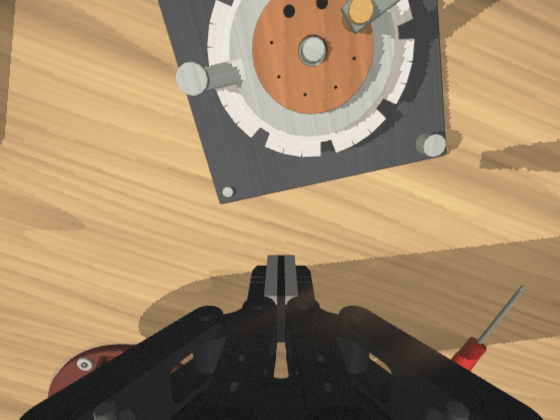

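The wrist view shows the spigot top at (313,50), the button top at (192,79) and the fingertips at (281,258). Next I refine the positions and work out the moves.

```bash
python3 - <<'E'
from h import *
f=wrist(); hsv=cv2.cvtColor(f["img"],cv2.COLOR_RGB2HSV)
g=cv2.cvtColor(f["img"],cv2.COLOR_RGB2GRAY)
print(cv2.HoughCircles(g[55:105,165:220],3,1,50,param1=120,param2=8,minRadius=12,maxRadius=22))
print(cv2.HoughCircles(g[30:72,292:336],3,1,50,param1=120,param2=8,minRadius=8,maxRadius=18))
A=onz(f,(313,49.5),.072);B=onz(f,(192,78.5),.078); print(A,B,np.linalg.norm((B-A)[:2]))
s=readout.read_state(); T=R.from_quat(s["tool_rot"]).as_matrix()
v=(B-A)[:2]; v*=.108/np.linalg.norm(v); print(np.degrees(np.arctan2(v[1],v[0])))
print("hover",(T.T@(B+[0,0,.022]-s["tool_pos"]))*10)
for a in np.arange(0,55,7.5):
    c,q=np.cos(np.radians(a)),np.sin(np.radians(a)); w=np.array([c*v[0]-q*v[1],q*v[0]+c*v[1]])-v
    print(a,(T.T@[w[0],w[1],0])*10)
E
```

```text
[[[24.5 23.5 16.8]]]
[[[18.5 20.5 14.1]]]
[ 0.55932181 -0.07326948  0.072     ] [0.5019558  0.01670698 0.078     ] 0.10670811961102977
122.52023540513228
hover [ 0.98257905 -0.78841735  1.53210297]
0.0 [0. 0. 0.]
7.5 [-1.35494047e-01  3.99848529e-02  4.73316787e-05]
15.0 [-2.64609852e-01  9.73131526e-02  9.56306428e-05]
22.5 [-3.85138208e-01  1.71003996e-01  1.44070484e-04]
30.0 [-4.95016841e-01  2.59796513e-01  1.91822382e-04]
37.5 [-5.92365699e-01  3.62171437e-01  2.38069290e-04]
45.0 [-6.75519114e-01  4.76377107e-01  2.82019910e-04]
52.5 [-7.43054308e-01  6.00459432e-01  3.22922234e-04]
```

Both views agree within 2 mm, and the 106.7 mm radius fits the given 108. I'll hover about 20 mm above the button, then take one look.

```bash

python3 -m crank '[[0.45,-0.38,0,0,0,0,1],[0.98,-0.79,0.3,0,0,0,1],[0.98,-0.79,0.6,0,0,0,1],[0.98,-0.79,0.8,0,0,0,1]]'
python3 -m crank '[[0,0,0.25,0,0,0,1],[0,0,0.5,0,0,0,1],[0,0,0.5,0,0,0,1]]'
python3 - <<'E'
from h import *
s=readout.read_state();print(s["tool_pos"],s["force"])
f=wrist(); cv2.imwrite("pics/w2.png",f["img"][:,:,::-1])
T=R.from_quat(s["tool_rot"]).as_matrix()
for z in(.078,):
  B=np.array([.502,.0163,z]); c=f["K"]@f["rotation"].T@(B-f["position"]); print(c[:2]/c[2], T.T@(B-s["tool_pos"])*10)
E
```

```text
clock: 2.42
tool_pos: [0.5015, 0.0182, 0.1717]
tool_rot: [0.985, 0.173, -0.001, -0.0]
force: [-0.8, 0.4, 0.2]
finger_gap: 0.001
gripper_force: 0.0
clock: 2.8
tool_pos: [0.5005, 0.0175, 0.1221]
tool_rot: [0.985, 0.172, -0.002, -0.0]
force: [0.4, -0.4, -0.8]
finger_gap: -0.003
gripper_force: 0.0
[0.50049728 0.01745791 0.12208138] [ 0.42045257 -0.36449328 -0.80634539]
[287.6274686  248.73895747] [0.01151206 0.01656974 0.44076024]
```

View pics/w2.png

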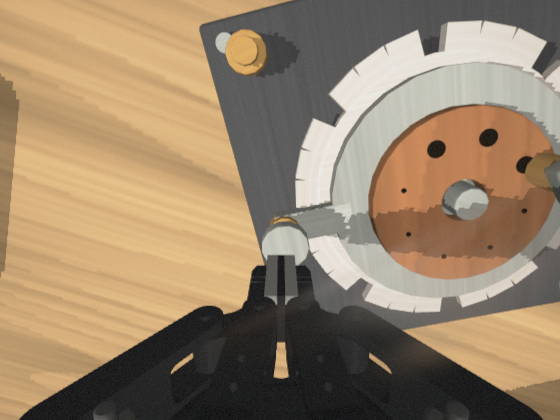

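The wrist view shows the button centred near (285,245), directly under the shut fingertips (about 2 mm off). The arm runs inwards to the disc. Now I press.

```bash

python3 -m crank '[[0.02,0.01,0.15,0,0,0,1],[0.02,0.01,0.22,0,0,0,1],[0.02,0.01,0.27,0,0,0,1],[0.02,0.01,0.31,0,0,0,1],[0.02,0.01,0.31,0,0,0,1]]'
```

```text
clock: 3.48
tool_pos: [0.5044, 0.0183, 0.0925]
tool_rot: [0.985, 0.174, 0.0, 0.0]
force: [-0.5, -0.5, 5.1]
finger_gap: -0.003
gripper_force: 2.4
```

```bash

python3 -m crank '[[0,0,0.03,0,0,0,1],[0,0,0.045,0,0,0,1],[0,0,0.045,0,0,0,1]]'
```

```text
clock: 3.85
tool_pos: [0.5045, 0.0184, 0.0882]
tool_rot: [0.985, 0.174, 0.0, 0.0]
force: [-0.3, -0.6, 5.8]
finger_gap: 0.004
gripper_force: 3.0
```

```bash

python3 -m crank '[[-0.135,0.04,0.01,0,0,0,1],[-0.265,0.097,0.01,0,0,0,1],[-0.385,0.171,0.01,0,0,0,1],[-0.495,0.26,0.01,0,0,0,1],[-0.592,0.362,0.01,0,0,0,1],[-0.676,0.476,0.01,0,0,0,1],[-0.676,0.476,0.01,0,0,0,1],[-0.676,0.476,0.01,0,0,0,1]]'
python3 - <<'E'
from h import *
s=readout.read_state();print(s["tool_pos"],s["force"])
f=wrist(); cv2.imwrite("pics/w3.png",f["img"][:,:,::-1])
A=np.array([.559,-.0743,.072]); c=f["K"]@f["rotation"].T@(A-f["position"]); print(c[:2]/c[2])
E
```

```text
clock: 4.85
tool_pos: [0.4574, -0.0498, 0.0877]
tool_rot: [0.985, 0.173, 0.001, 0.0]
force: [-2.6, -1.1, 12.4]
finger_gap: -0.002
gripper_force: 6.2
[ 0.45737352 -0.04980768  0.08772095] [-2.56294284 -1.13539937 12.35563975]
[430.6136299   86.51006602]
```

View pics/w3.png

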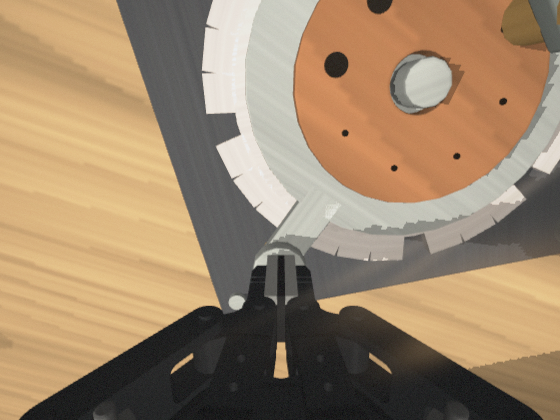

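The table has turned with the fingertips. The button is at about (283,268) and its arm now lies along the gap in the ring near (305,235). I'll ease up to about 4 mm depth: if the tooth is in the notch, the spring force stays on the fingers.

```bash

python3 -m crank '[[0,0,-0.05,0,0,0,1],[0,0,-0.08,0,0,0,1],[0,0,-0.08,0,0,0,1]]'
```

```text
clock: 5.28
tool_pos: [0.4574, -0.0496, 0.0952]
tool_rot: [0.985, 0.174, 0.001, 0.0]
force: [2.0, -0.9, 3.9]
finger_gap: 0.004
gripper_force: 2.0
```

The force is still 3.9 N above the ring's level, so the tooth has entered the notch. I'm lifting off.

```bash

python3 -m crank '[[0,0,-0.1,0,0,0,1],[0,0,-0.4,0,0,0,1],[0,0,-0.9,0,0,0,1],[0,0,-0.9,0,0,0,1]]'
python3 -m crank '[[-0.4,0,-0.2,0,0,0,1],[-0.6,0,-0.3,0,0,0,1],[-0.6,0,-0.3,0,0,0,1]]'
python3 - <<'E'
from h import *
f=wrist(); cv2.imwrite("pics/w4.png",f["img"][:,:,::-1])
t=vision.grab_frame("top")["img"][140:270,230:370,::-1]; s=vision.grab_frame("scene")["img"][180:300,165:335,::-1]
cv2.imwrite("pics/z4.png",np.hstack([cv2.resize(t,(420,390)),cv2.resize(s,(380,390))]))
a=np.radians(122.5+45); A=np.array([.559,-.0743,0]); B=A+[.108*np.cos(a),.108*np.sin(a),.078]
for P in(A+[0,0,.072],B,B-[0,0,.008]): c=f["K"]@f["rotation"].T@(P-f["position"]); print(c[:2]/c[2])
E
```

```text
clock: 5.78
tool_pos: [0.4584, -0.0497, 0.188]
tool_rot: [0.985, 0.174, 0.002, 0.001]
force: [0.2, 0.1, -1.1]
finger_gap: 0.003
gripper_force: 0.0
clock: 6.15
tool_pos: [0.3995, -0.07, 0.2149]
tool_rot: [0.985, 0.173, -0.0, -0.0]
force: [-0.0, 0.8, -0.0]
finger_gap: -0.001
gripper_force: 0.0
[365.82235435   0.49881493]
[284.40840213 131.59470808]
[284.3085891  130.59135915]
```

View pics/w4.png

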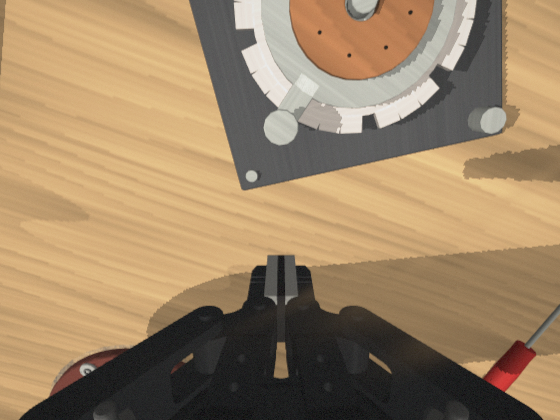

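View pics/z4.png

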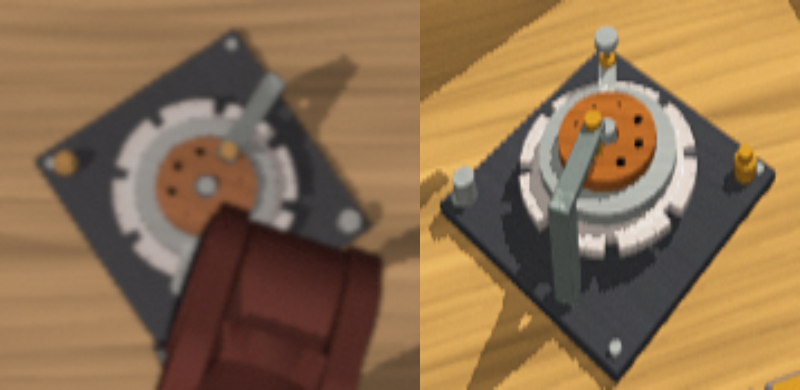

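In the wrist view the button is at (281,127), against (284,131) predicted for exactly 45°. The scene crop shows the plunger standing up as tall as before, with the wheel, nut and collar in place.

```bash
python3 -c "
from cell import r
print(r.hand_in())"
```

```text
the job is handed in; nothing more can be done
None
```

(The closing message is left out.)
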